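# Swap the flip filters in the laser line

### The job

The laser is on: swap the two filters on the rail without ever leaving the camera bare. First push the folded-down round filter up with a fingertip, by its lever, until it stands upright in the beam, and only then push the upright square filter over until it lies folded down out of the beam. Push gently on the levers or the metal frames, pinch nothing, touch neither the filter glass nor the other parts on the rail, and leave the loose things where they are.

Things in the scene. Friction and masses are not known exactly. Their poses are not given: they have to be found in the camera images.
- board: dark breadboard, 420 x 760 mm, 12 mm thick, fixed on the table, carrying the optical rail. Origin: centre of its underside on the table; x across the rail (away from the robot), y along the rail, from the camera to the laser. The rail is 46 mm wide, 700 mm long, centred on the board, its top 32 mm above the table; the beam runs above its centre line, 162 mm above the table.
- round_mount: fixed flip mount of the round filter on the rail: black 60 x 44 mm carrier, post, hinge fork (38 mm along the rail, top 129 mm above the table). Origin: underside of the carrier, on the rail's centre line, 32 mm above the table; x across the rail, away from the robot (the filter folds to this side), y along the rail to the laser, z up. It may be nearer to or farther from the laser than the square one.
- round_hinge (a point): middle of the hinge of the round filter's L-shaped flip arm, 88 mm above the mount's origin (120 mm above the table); the pin lies along the mount's y. One leg of the arm carries the filter frame, the other, at right angles, is a steel lever with a weight at its end.
- round_flip (a joint): angle of the round filter's flip arm (rad): 0 = filter upright in the beam, lever level towards the mount's -x; 1.571 = filter folded down level to +x, lever standing straight up. Starts folded down. Stops at both ends; the weighted arm falls to the nearer stop from either side of about 0.8 and rests there; about 0.5 N at the weight or the frame's far edge tips it.
- round_weight (a point): centre of the steel weight on the round filter's lever, a cylinder 18 mm in diameter and 22 mm long along the lever, its centre 53 mm and its end 64 mm from the hinge; the lever rod is 7 mm thick.
- round_glass (a point): centre of the round filter glass (diameter 27 mm, 3 mm thick) of the round filter, not to be touched; 42 mm from the hinge; it turns with the arm. The black metal frame around it is a ring of 44 mm outside diameter, 10 mm thick along the rail: its edge lies 20 to 64 mm from the hinge along its leg and 22 mm to each side of the leg.
- square_mount: fixed flip mount of the square filter on the rail: black 60 x 44 mm carrier, post, hinge fork (38 mm along the rail, top 129 mm above the table). Origin: underside of the carrier, on the rail's centre line, 32 mm above the table; x across the rail, away from the robot (the filter folds to this side), y along the rail to the laser, z up. It may be nearer to or farther from the laser than the round one.
- square_hinge (a point): middle of the hinge of the square filter's L-shaped flip arm, 88 mm above the mount's origin (120 mm above the table); the pin lies along the mount's y. One leg of the arm carries the filter frame, the other, at right angles, is a steel lever with a weight at its end.
- square_flip (a joint): angle of the square filter's flip arm (rad): 0 = filter upright in the beam, lever level towards the mount's -x; 1.571 = filter folded down level to +x, lever standing straight up. Starts upright. Stops at both ends; the weighted arm falls to the nearer stop from either side of about 0.8 and rests there; about 0.5 N at the weight or the frame's far edge tips it.
- square_weight (a point): centre of the steel weight on the square filter's lever, a cylinder 18 mm in diameter and 22 mm long along the lever, its centre 53 mm and its end 64 mm from the hinge; the lever rod is 7 mm thick.
- square_glass (a point): centre of the round filter glass (diameter 27 mm, 3 mm thick) of the square filter, not to be touched; 42 mm from the hinge; it turns with the arm. The black metal frame around it is a square of 44 x 44 mm, 10 mm thick along the rail: its edge lies 20 to 64 mm from the hinge along its leg and 22 mm to each side of the leg.
- laser: laser head, grey finned box 52 x 110 x 44 mm, top 184 mm above the table, at the +y end of the rail, fixed on the rail, not to be touched. Origin: underside of its carrier, 32 mm above the table, on the rail's centre line
- iris: iris, black ring of 50 mm diameter, 12 mm thick, on a post, top 187 mm above the table, with a small lever to the robot's side, between laser and filters, fixed on the rail, not to be touched. Origin: underside of its carrier, 32 mm above the table, on the rail's centre line
- lens: lens in a black ring of 56 mm diameter, 14 mm thick, on a post, top 190 mm above the table, between filters and camera, fixed on the rail, not to be touched. Origin: underside of its carrier, 32 mm above the table, on the rail's centre line
- camera: camera, black 46 x 50 x 46 mm block with a round nose, on a post, top 185 mm above the table, at the -y end of the rail, fixed on the rail, not to be touched. Origin: underside of its carrier, 32 mm above the table, on the rail's centre line
- tube: loose black lens tube standing on the board, 33 mm diameter, 46 mm tall; a bystander. Origin: centre of its underside
- spare_post: loose steel post standing on its foot on the board, foot 31 mm diameter, post 12.6 mm, 85 mm tall in all; a bystander. Origin: centre of its underside
- driver: loose driver lying on the board, 160 mm long; a bystander. Its x axis points along it, to the tip
- case: loose grey filter case on the board, 55 x 55 mm, 22 mm tall; a bystander. Origin: centre of its underside

How it is judged (in metres and radians):
On the way, in this order (a step that is already met when the one before it is completed fails the run):
1. the round filter stands upright in the beam while the square one still stands (value of joint round_flip below 0.1 rad and value of joint square_flip below 0.3 rad), for 0.2 s.
2. the square filter lies folded down (value of joint square_flip above 1.45 rad), for 0.2 s.
At the end, for the whole second after the job is handed in: The round filter stands upright (joint under 0.1 rad) and the square filter lies folded down (joint over 1.45 rad), both at rest; the four loose things are within 15 mm of where they were (value of joint round_flip below 0.1 rad and value of joint square_flip above 1.45 rad and velocity of joint round_flip between -0.1 and 0.1 rad/s and velocity of joint square_flip between -0.1 and 0.1 rad/s and distance of each of tube, spare_post, driver, case from where it was at the start of the episode below 0.015 m); the robot touches nothing.
It fails at once if both filters are out of the beam at once (both flip arms past half way) (value of joint each of round_flip, square_flip above 0.8 rad).
It fails at once if the glass of a filter is touched (contact force between any of the fingers, the arm and round_glass above 0.3 N or contact force between any of the fingers, the arm and square_glass above 0.3 N).
It fails at once if a flip mount is pinched or forced (more than 18 N of finger force on it) (contact force between the fingers and round_mount above 18 N or contact force between the fingers and square_mount above 18 N).
It fails at once if another part on the rail is touched (contact force between any of the fingers, the arm and laser above 1 N or contact force between any of the fingers, the arm and iris above 1 N or contact force between any of the fingers, the arm and lens above 1 N or contact force between any of the fingers, the arm and camera above 1 N).
It fails at once if a loose bystander is moved or lifted by more than 15 mm (distance of any of tube, spare_post, driver, case from where it was at the start of the episode above 0.015 m).
It also fails if it takes over 54 s, if anything falls off the work surface, if the arm or the gripper's body presses on something with over 40 N, if the wrist force passes 120 N, or if a joint passes its speed limit or range.

### The arm

A 6-joint arm with a two-finger parallel gripper is mounted at the origin on the work surface. World frame = base frame: x ahead of the robot, y to its left, z up, the work surface at z = 0. Lengths are in mm, angles in rad, forces in N, time in s.
With the tool pointing down it reaches from about 350 to 775 mm from the base axis. Payload 7.3 kg.
Tool frame: the origin (TCP) lies midway between the tips of the shut fingers; the grasp point (between the pads) lies bot.tcp_to_grasp behind it (bot.tcp_to_grasp is the distance from the TCP to the grasp point, in mm); z points along the fingers, y is the direction in which the jaws open and shut (so a half turn about z gives the same grasp; the last joint's range is limited). The gripper opens to 92 mm and grips with 3 to 60 N. Pads are 19 mm wide; open, the fingers measure 130 mm over their backs; the gripper's body (75 mm by 190 mm) begins 47 mm behind the grasp point.
Start: joints at [1.144, 0.342, 1.524, -0, 1.275, -0.146], TCP at [145.475, 504.462, 226.741] pointing down, gripper open.
Joint ranges: [-2.53, 2.53], [-0.77, 2.02], [0.04, 2.7], [-1, 4.14], [0.28, 2.66], [-3.11, 3.11]. Speed limits (rad/s): [2.57, 2.57, 3.14, 3.14, 3.14, 3.14].

### API

Orientations are given as [roll, pitch, yaw] about the fixed x, y, z axes, in that order (R = Rz(yaw) Ry(pitch) Rx(roll)).
In Python, from plant import bot gives the robot as it stands.
- The arm moves only by the shell command python3 -m inch 'ROWS'. ROWS is JSON, one flat list of numbers, 7 for each row, row after row: the shift along the world's x, y, z in cm, then the turn, a rotation vector about the world's x, y, z in degrees, then the gripper command: -1 is shut, 1 is fully open, values between are in proportion. In form: [tx, ty, tz, ax, ay, az, fingers, tx, ty, tz, ax, ay, az, fingers, ...]. A call has exactly 5 rows; each row is the pose to reach, as a shift and turn from the pose measured when the call began; what a row does not reach only later rows make up. A row lasts 1/10 s, in which the tool goes at most 50 mm and 8.59 degrees, less where a joint would pass 70% of its speed; a pose out of reach is approached as far as the arm can. A call with a gripper value outside its range is refused whole. The fingers move at their own pace and stop on an object; the grip force is fixed at half the most. Time passes only in rows, so rows that repeat a pose let the fingers close, or fill a call up. It gives the time, the measured TCP pose, the force and the opening at its end, in the units of the state.
- bot.get_obs(): the state, without advancing time (a new reading comes with each control period).
- bot.capture(name): name is "scene" or "side" or "wrist"; returns the picture (384x512x3 uint8, red, green, blue); there is no depth.
- bot.calibration(name): a dict with "fx", "fy", "cx", "cy" (pixels), "cam_to_world" (4x4, takes a point from camera to world coordinates). Camera axes: x right, y down, z forward; pixel columns grow to the right and rows downward; lengths in mm; the calibration is good to about 2 mm. A picture is of the moment at which its call begins: read the wrist's pose just before it. calibration takes no time and is no camera call; for the wrist camera it gives the pose at the moment of the call.
- bot.close_job(): hands the job in, once; it reports no verdict.
The state is a dict: "time": time; "joint_positions": joint angles; "dq": joint speeds; "tau": joint torques, N m; "tool_pos": TCP position; "tcp_rot": TCP orientation; "contact_force": force on the tool from outside, world axes, zero at the start; "moment": the same for the moment, N m; "grip_width": finger opening in mm.
Only numpy, scipy, OpenCV 4.12 (cv2) and the standard library are available. Lean on these libraries where they do the work, as an engineer would, in place of code of your own. Each camera call takes 0.05 s, during which the arm holds its last target.

## Working session

There is one attempt and no reset: what is moved stays moved. The work goes in short steps, Python scripts to look and compute and a shell command to move; the robot and the scene stay as the last step left them, time stands still between calls to the robot, and variables do not carry over. Pictures are saved under pics/ and viewed, and the job is handed in when it is done.

```bash
mkdir -p pics; ls; python3 - <<'E'
from plant import bot
import cv2
print(bot.get_obs(), bot.tcp_to_grasp)
for n in ["scene","side","wrist"]:
    c=bot.calibration(n); print(n,c)
    cv2.imwrite(f"pics/{n}0.png",bot.capture(n)[:,:,::-1])
E
```

```text
pics
{'time': 0.0, 'joint_positions': array([ 1.14402189e+00,  3.42721336e-01,  1.52502827e+00,  1.65822109e-05,
        1.27542528e+00, -1.46026773e-01]), 'dq': array([ 4.79049583e-05, -2.17484725e-04,  8.30026722e-05,  2.96198117e-04,
       -3.74549198e-04, -5.07050548e-04]), 'tau': array([-4.55411719e-04, -4.31239843e+01, -2.44222444e+01,  7.18205888e-02,
        5.58702531e-02, -1.42366421e-04]), 'tool_pos': array([145.27520037, 504.06228654, 226.04177366]), 'tcp_rot': array([-3.14002957e+00, -2.45914776e-04,  2.86083996e+00]), 'contact_force': array([ 0.22702748, -0.31040534,  0.97137615]), 'moment': array([ 0.05000231, -0.00870222, -0.05336785]), 'grip_width': 92.03112678853485} 18.8
scene {'fx': 416.79543717793723, 'fy': 416.79543717793723, 'cx': 262.38302445911427, 'cy': 200.3632963789428, 'cam_to_world': array([[ 5.08304234e-01,  6.68678105e-01, -5.42675223e-01,
         1.09335213e+03],
       [ 8.61016927e-01, -3.82438120e-01,  3.35247573e-01,
        -3.08811445e+02],
       [ 1.66330199e-02, -6.37660314e-01, -7.70138083e-01,
         8.35787412e+02],
       [ 0.00000000
[... 298 characters left out ...]
01, -5.01651372e-01,  7.68350571e-01,
        -8.82430669e+02],
       [ 1.12695714e-02, -8.39940171e-01, -5.42561984e-01,
         7.32636129e+02],
       [ 0.00000000e+00,  0.00000000e+00,  0.00000000e+00,
         1.00000000e+00]])}
wrist {'fx': 305.8405644343718, 'fy': 305.8405644343718, 'cx': 257.0687320519322, 'cy': 195.3461601368889, 'cam_to_world': array([[ 2.76443388e-01,  9.19295341e-01,  2.80134127e-01,
         6.91174521e+01],
       [ 9.61030142e-01, -2.64333458e-01, -8.09252043e-02,
         5.25413248e+02],
       [-3.45340879e-04,  2.91588577e-01, -9.56543769e-01,
         3.83127123e+02],
       [ 0.00000000e+00,  0.00000000e+00,  0.00000000e+00,
         1.00000000e+00]])}
```

View pics/scene0.png

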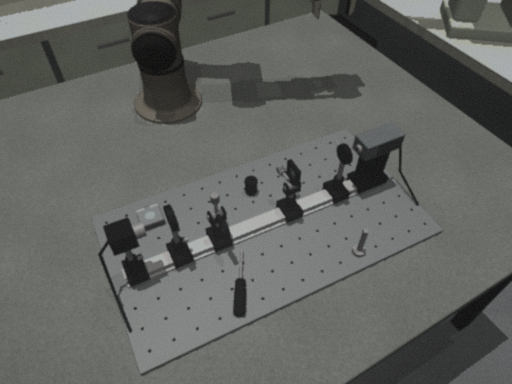

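View pics/side0.png

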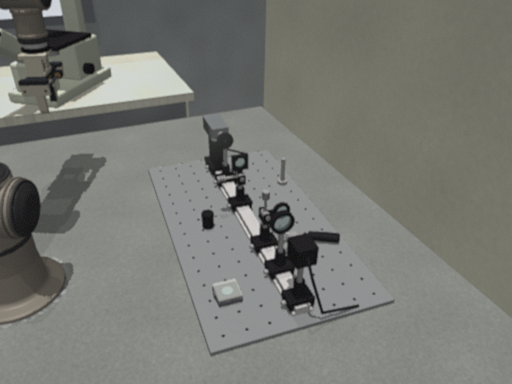

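View pics/wrist0.png

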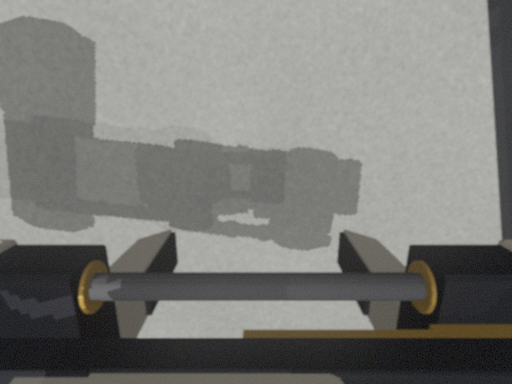

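The scene picture shows, along the rail from the camera: lens (172,220), round mount (218,225) with its lever up, square mount (290,190) upright, iris (343,165) and laser (375,155). I'll enlarge it to measure.

```bash
cat > h.py <<'E'
import numpy as np,cv2
from plant import bot
def proj(n,P,c=None):
    c=c or bot.calibration(n); T=np.linalg.inv(c["cam_to_world"])
    p=(T@np.c_[np.atleast_2d(P),np.ones(len(np.atleast_2d(P)))].T)[:3]
    return np.c_[c["fx"]*p[0]/p[2]+c["cx"],c["fy"]*p[1]/p[2]+c["cy"]]
def ray(n,u,v,z):
    c=bot.calibration(n); M=c["cam_to_world"]
    d=M[:3,:3]@np.array([(u-c["cx"])/c["fx"],(v-c["cy"])/c["fy"],1]); o=M[:3,3]
    return o+d*(z-o[2])/d[2]
def crop(n,src,x0,y0,w,h,s,out):
    im=cv2.imread(src)[y0:y0+h,x0:x0+w]
    im=cv2.resize(im,None,fx=s,fy=s,interpolation=cv2.INTER_CUBIC)
    im=cv2.convertScaleAbs(im,alpha=1.5,beta=10)
    cv2.imwrite(out,im)
E
python3 - <<'E'
from h import *
crop("scene","pics/scene0.png",85,120,200,150,4,"pics/s_a.png")
crop("scene","pics/scene0.png",250,110,200,150,4,"pics/s_b.png")
crop("side","pics/side0.png",190,100,150,110,5,"pics/d_a.png")
crop("side","pics/side0.png",190,190,160,120,5,"pics/d_b.png")
E
```

```text
(no output)
```

View pics/s_a.png

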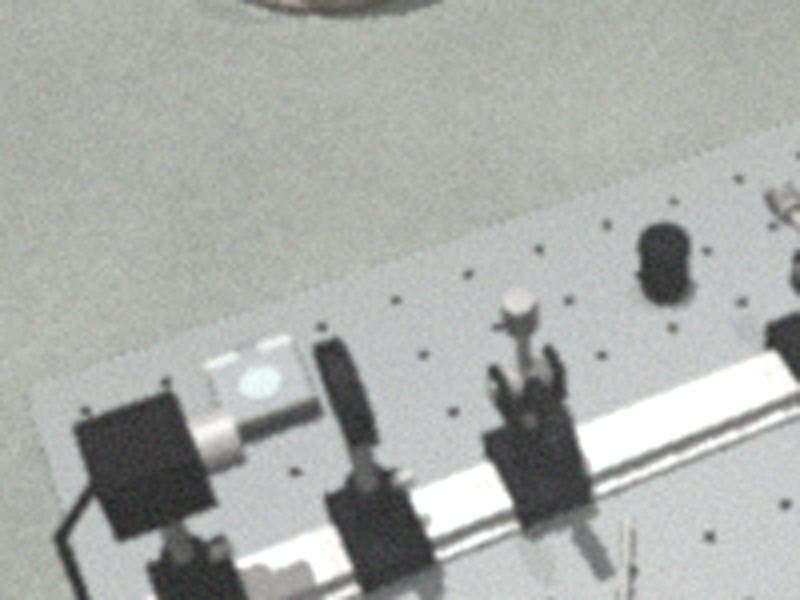

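View pics/s_b.png

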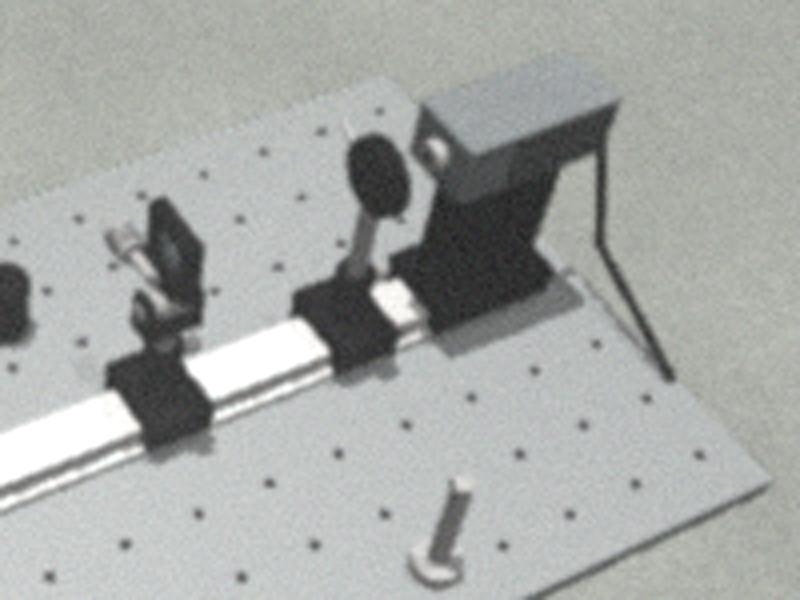

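View pics/d_a.png

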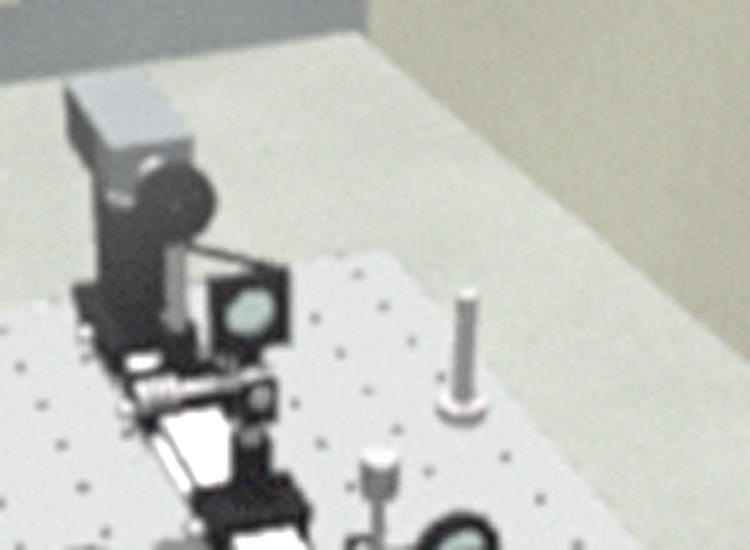

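View pics/d_b.png

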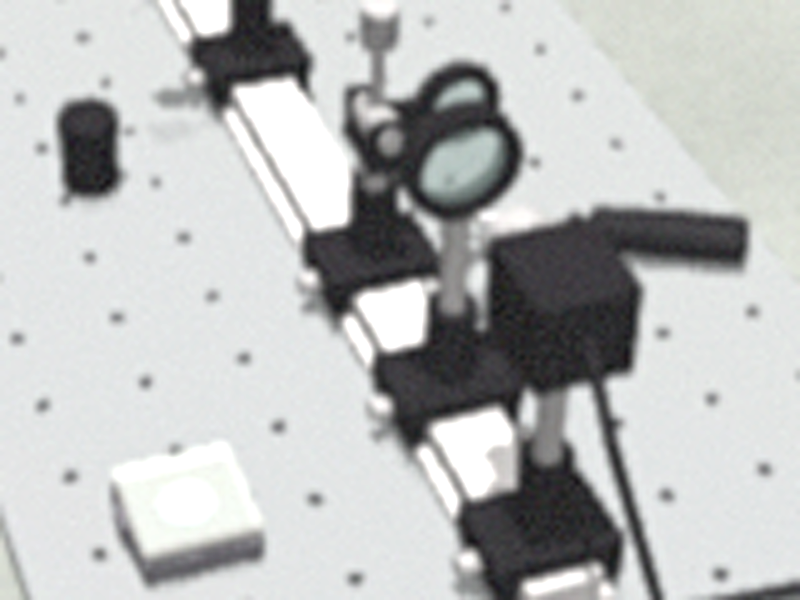

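```bash
cat >> h.py <<'E'
def tri(u,v):
    A=[];b=[]
    for n,(x,y) in (("scene",u),("side",v)):
        c=bot.calibration(n);M=c["cam_to_world"]
        d=M[:3,:3]@np.array([(x-c["cx"])/c["fx"],(y-c["cy"])/c["fy"],1]);d/=np.linalg.norm(d)
        Q=np.eye(3)-np.outer(d,d);A.append(Q);b.append(Q@M[:3,3])
    return np.linalg.lstsq(np.vstack(A),np.hstack(b),rcond=None)[0]
E
python3 - <<'E'
from h import *
from scipy.optimize import least_squares
# order: (-210,-380),(-210,380),(210,380),(210,-380)
sc=np.array([[93.7,216],[346,130],[442,231],[143,352]])
sd=np.array([[211,350],[149,167],[267,151],[393,298]])
L=np.array([[-210,-380],[-210,380],[210,380],[210,-380]])
def W(p,z=12):
    c,s=np.cos(p[2]),np.sin(p[2]);return np.c_[L@np.array([[c,s],[-s,c]])+p[:2],np.full(4,z)]
for n,I in(("scene",sc),("side",sd)):
    r=least_squares(lambda p:(proj(n,W(p))-I).ravel(),[500,0,0]);print(n,r.x,r.fun.round(1))
r=least_squares(lambda p:np.r_[(proj("scene",W(p))-sc).ravel(),(proj("side",W(p))-sd).ravel()],[500,0,0],loss='soft_l1')
p=r.x;print(p,r.fun.round(1))
def tob(P):
    c,s=np.cos(p[2]),np.sin(p[2]);d=P[:2]-p[:2];return np.array([c*d[0]+s*d[1],-s*d[0]+c*d[1],P[2]])
for k,u,v in(("round end",(215,194.5),(266,191.3)),("square end",(279.5,170),(218.6,178.4)),
  ("square glass",(250+170/4,110+245/4),(190+250/5,100+312/5)),
  ("tube top",(85+664/4,120+238/4),(190+88/5,190+115/5)),("post top",(250+460/4,110+483/4),(190+467/5,100+295/5))):
    P=tri(u,v);print(k,P.round(1),"board",tob(P).round(1))
for k,u,z in (("round end",(215,194.5),184),("square end",(279.5,170),120)): print(k,ray("scene",*u,z).round(1))
for k,u,z in (("round end",(266,191.3),184),("square end",(218.6,178.4),120)): print(k,ray("side",*u,z).round(1))
E
```

```text
scene [ 5.64695928e+02  3.37034504e+01 -8.26061725e-02] [ 0.9 -8.4  3.  -5.3  1.4 -4.9 -3.6  9.1]
side [ 5.81154516e+02  2.50167949e+01 -6.23053324e-02] [-1.1  0.5 -0.8 -0.   0.6 -2.7  1.4 -0.4]
[ 5.80556434e+02  2.61417422e+01 -6.30980318e-02] [-1.4 -0.2  1.8 -2.5  3.2 -1.9 -1.3 21.1 -1.7  0.1 -1.  -0.2  0.4 -2.8
  0.8 -0.6]
round end [ 572.1 -102.   181.9] board [  -0.4 -128.4  181.9]
square end [525.5  88.3 118.8] board [-58.8  58.6 118.8]
square glass [582.1  83.  162.5] board [ -2.1  56.8 162.5]
tube top [472.3  38.8  56.1] board [-108.8    5.8   56.1]
post top [757.4 164.4  94.6] board [167.8 149.1  94.6]
round end [ 572.4 -101.5  184. ]
square end [528.5  85.7 120. ]
round end [ 570.7 -107.1  184. ]
square end [524.7  90.  120. ]
```

```bash
python3 - <<'E'
from h import *
p=[580.56,26.14,-.0631]
def b2w(P):
    P=np.array(P,float);c,s=np.cos(p[2]),np.sin(p[2]);return np.c_[c*P[:,0]-s*P[:,1]+p[0],s*P[:,0]+c*P[:,1]+p[1],P[:,2]]
for n in("scene","side"):
    im=cv2.imread(f"pics/{n}0.png");im=cv2.resize(im,None,fx=1.5,fy=1.5,interpolation=cv2.INTER_CUBIC)
    im=cv2.convertScaleAbs(im,alpha=1.4)
    def poly(P,col,cl=True):
        q=(proj(n,b2w(P))*1.5).round().astype(int);cv2.polylines(im,[q],cl,col,1)
    poly([[-210,-380,12],[-210,380,12],[210,380,12],[210,-380,12]],(0,0,255))
    poly([[-23,-350,32],[-23,350,32],[23,350,32],[23,-350,32]],(0,255,0))
    poly([[0,-350,162],[0,350,162]],(255,0,0))
    for y in(-128.4,57): 
        poly([[0,y,32],[0,y,120]],(0,255,255),False)
        poly([[0,y-19,120],[0,y+19,120]],(0,255,255),False)
    cv2.imwrite(f"pics/ov_{n}.png",im)
E
```

```text
(no output)
```

View pics/ov_scene.png

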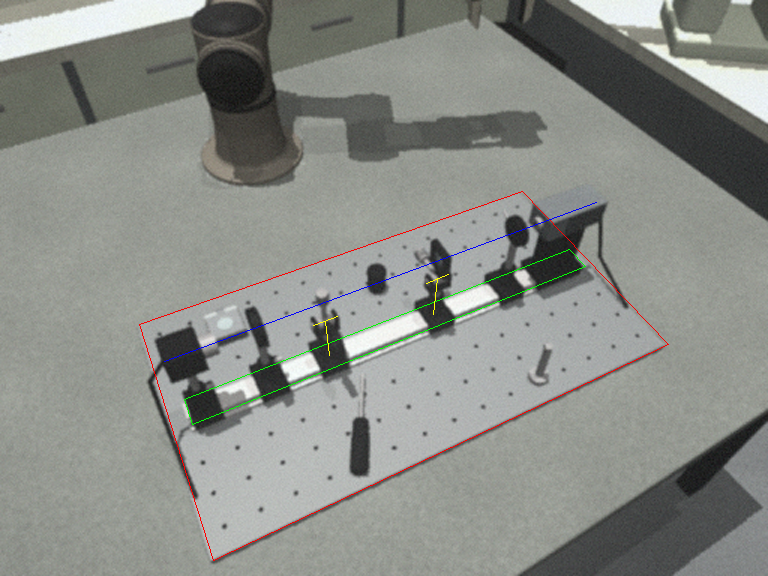

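View pics/ov_side.png

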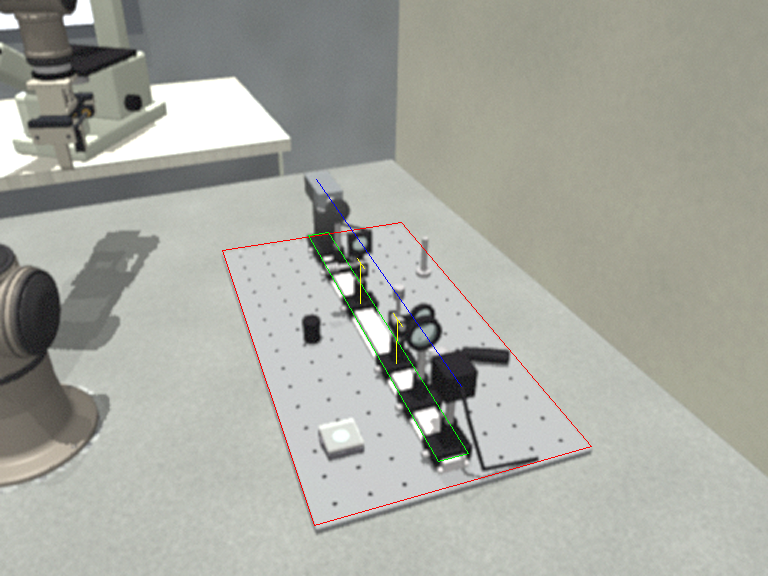

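The red board outline and green rail overlay match both pictures, so the earlier outlier was a misread corner. The hinges come out at world (572, -103, 120) for the round filter and (583.5, 84, 120) for the square one. Triangulated heights agree with the given sizes: 182 against 184, 119 against 120, and 162.5 against 162.

Plan: use shut fingers with the jaw axis along the rail and the tip at z≈160. I'll push the round lever's weight toward the robot, then push the square frame's edge away from it.

```bash
python3 -m inch '[2.3,-3,0.4,0,0,2.5,-1, 4.6,-6,0.8,0,0,5,-1, 6.9,-9,1.2,0,0,7.5,-1, 9.2,-12,1.6,0,0,10,-1, 11.5,-15,2,0,0,12.5,-1]'
python3 -m inch '[2.3,-3,0,0,0,0,-1, 4.6,-6,0,0,0,0,-1, 6.9,-9,0,0,0,0,-1, 9.2,-12,0,0,0,0,-1, 11.5,-15,0,0,0,0,-1]'
```

```text
time: 0.65
tool_pos: [260.9, 352.8, 246.2]
tcp_rot: [-3.14, -0.0, 3.081]
contact_force: [0.8, 1.2, 0.7]
grip_width: 56.3
time: 1.15
tool_pos: [376.5, 201.4, 246.2]
tcp_rot: [-3.14, -0.0, 3.081]
contact_force: [0.6, -0.1, 0.5]
grip_width: 16.6
```

```bash
python3 -m inch '[2.3,-3,0,0,0,0,-1, 4.6,-6,0,0,0,0,-1, 6.9,-9,0,0,0,0,-1, 9.2,-12,0,0,0,0,-1, 11.5,-15,0,0,0,0,-1]'
python3 -m inch '[2.4,-3,0,0,0,0,-1, 4.8,-6,0,0,0,0,-1, 7.2,-9,0,0,0,0,-1, 9.6,-12,0,0,0,0,-1, 12.2,-15.3,0,0,0,0,-1]'
python3 - <<'E'
from h import *
print(bot.get_obs()["tool_pos"])
for n in("scene","side"):
    cv2.imwrite(f"pics/{n}1.png",bot.capture(n)[:,:,::-1])
crop("scene","pics/scene1.png",150,90,200,150,4,"pics/s1.png")
crop("side","pics/side1.png",190,100,200,150,4,"pics/d1.png")
E
```

```text
time: 1.65
tool_pos: [492.1, 50.0, 246.0]
tcp_rot: [-3.14, -0.001, 3.081]
contact_force: [1.1, -0.4, 0.1]
grip_width: 0.7
time: 2.15
tool_pos: [614.7, -104.0, 245.7]
tcp_rot: [-3.141, -0.001, 3.081]
contact_force: [1.3, -0.2, -0.4]
grip_width: 0.5
[ 614.65790964 -104.04132441  245.65656238]
```

View pics/s1.png

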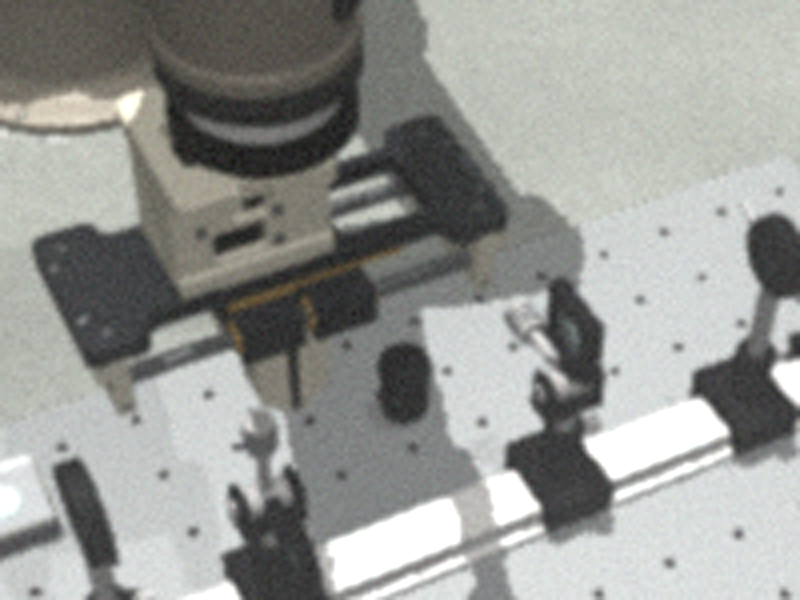

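View pics/d1.png

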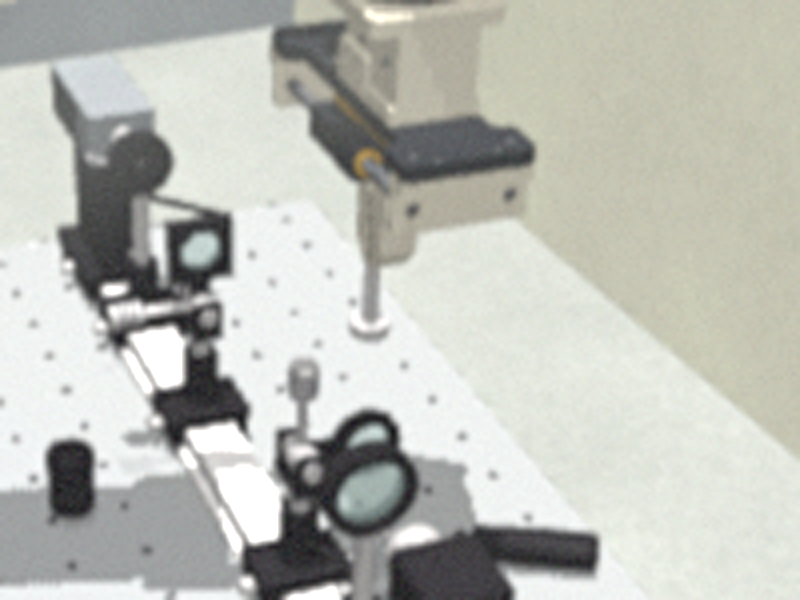

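```bash
python3 - <<'E'
from h import *
t=np.array([614.7,-104,245.7]);ty=np.array([.0,.0,0])
a=3.081;ty=-np.array([-np.sin(a),np.cos(a),0]);tx=np.array([np.cos(a),np.sin(a),0])
print(ty,tx)
for n,x0,y0 in(("scene",150,90),("side",190,100)):
    for k,P in(("tcp",t),("grasp",t+[0,0,18.8]),("f+",t+19*ty+[0,0,0]),("f-",t-19*ty),("b+",t+95*ty+[0,0,66]),("b-",t-95*ty+[0,0,66]),("b-+",t-95*ty+37*tx+[0,0,66]),("b--",t-95*ty-37*tx+[0,0,66])):
        q=proj(n,P)[0];print(n,k,((q-[x0,y0])*4).round())
E
```

```text
[ 0.06055558  0.99816483 -0.        ] [-0.99816483  0.06055558  0.        ]
scene tcp [286. 394.]
scene grasp [284. 367.]
scene f+ [323. 381.]
scene f- [249. 408.]
scene b+ [469. 230.]
scene b- [ 70. 366.]
scene b-+ [ 42. 309.]
scene b-- [ 99. 426.]
side tcp [375. 254.]
side grasp [377. 225.]
side f+ [362. 239.]
side f- [389. 270.]
side b+ [317.  81.]
side b- [457. 226.]
side b-+ [390. 237.]
side b-- [523. 215.]
```

```bash
python3 -m inch '[0,0,-1.7,0,0,0,-1, 0,0,-3.4,0,0,0,-1, 0,0,-5.1,0,0,0,-1, 0,0,-6.8,0,0,0,-1, 0,0,-8.3,0,0,0,-1]'
python3 -m inch '[-0.3,0,0,0,0,0,-1, -0.6,0,0,0,0,0,-1, -0.9,0,0,0,0,0,-1, -1.2,0,0,0,0,0,-1, -1.5,0,0,0,0,0,-1]'
python3 - <<'E'
from h import *
for n in("scene","side"):
    cv2.imwrite(f"pics/{n}2.png",bot.capture(n)[:,:,::-1])
crop("scene","pics/scene2.png",150,120,150,110,5,"pics/s2.png")
crop("side","pics/side2.png",210,140,130,100,6,"pics/d2.png")
E
```

```text
time: 2.75
tool_pos: [615.0, -106.4, 160.0]
tcp_rot: [-3.14, -0.003, 3.077]
contact_force: [0.3, 0.3, 0.3]
grip_width: 0.3
time: 3.25
tool_pos: [600.0, -106.5, 160.8]
tcp_rot: [-3.14, -0.002, 3.077]
contact_force: [-0.3, -0.5, -0.3]
grip_width: 0.8
```

View pics/s2.png

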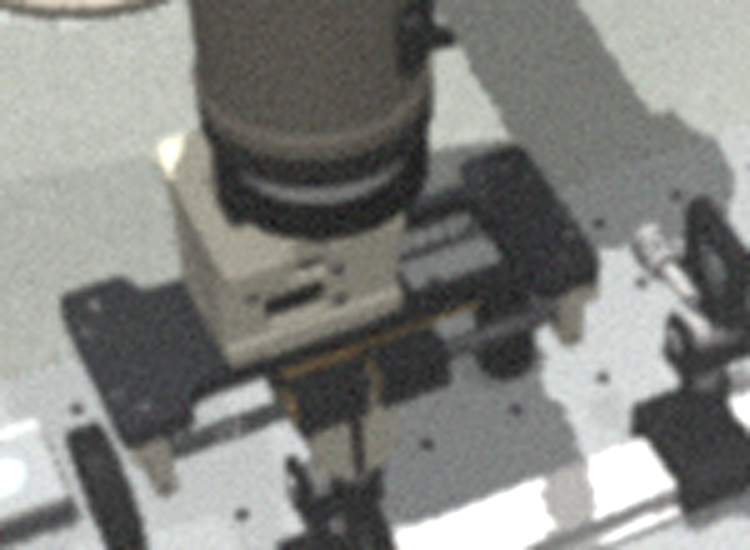

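View pics/d2.png

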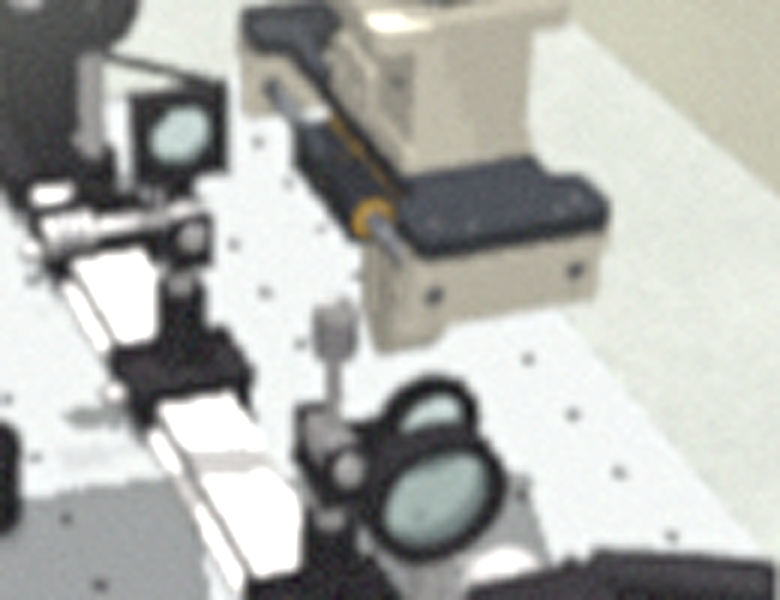

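The finger, hidden behind the gripper's end plate, is just beyond the weight at side crop (335,330). Now I'll push toward the robot.

```bash
python3 -m inch '[-0.4,0,0,0,0,0,-1, -0.8,0,0,0,0,0,-1, -1.2,0,0,0,0,0,-1, -1.6,0,0,0,0,0,-1, -2,0.1,0,0,0,0,-1]'
python3 -m inch '[-0.4,0,0,0,0,0,-1, -0.8,0,0,0,0,0,-1, -1.2,0,0,0,0,0,-1, -1.6,0,0,0,0,0,-1, -2,0,0,0,0,0,-1]'
python3 - <<'E'
from h import *
for n in("side",):
    cv2.imwrite(f"pics/{n}3.png",bot.capture(n)[:,:,::-1])
crop("side","pics/side3.png",210,140,130,100,6,"pics/d3.png")
E
```

```text
time: 3.85
tool_pos: [579.4, -105.6, 160.6]
tcp_rot: [-3.139, -0.002, 3.077]
contact_force: [0.8, -0.6, -0.3]
grip_width: 0.5
time: 4.35
tool_pos: [559.1, -105.6, 160.6]
tcp_rot: [-3.139, -0.002, 3.077]
contact_force: [0.4, -0.1, -0.2]
grip_width: 0.3
```

View pics/d3.png

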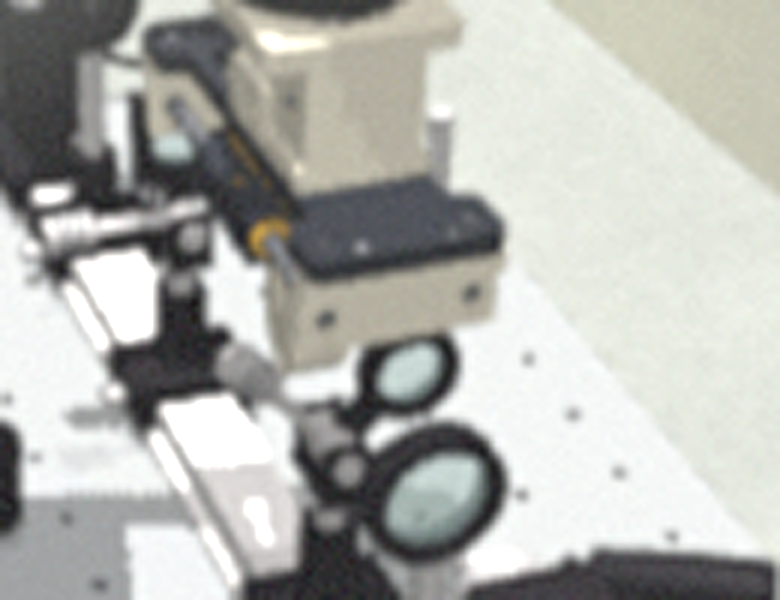

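The lever leans well over, with the weight at crop (250,370) and the frame rising. I'll keep going until the frame stands clear of the finger.

```bash
python3 -m inch '[-0.4,0,0,0,0,0,-1, -0.8,0,0,0,0,0,-1, -1.2,0,0,0,0,0,-1, -1.6,0,0,0,0,0,-1, -2,0,0,0,0,0,-1]'
python3 -m inch '[-0.4,0,0,0,0,0,-1, -0.8,0,0,0,0,0,-1, -1.2,0,0,0,0,0,-1, -1.6,0,0,0,0,0,-1, -2,0,0,0,0,0,-1]'
python3 - <<'E'
from h import *
for n in("side",):
    cv2.imwrite(f"pics/{n}4.png",bot.capture(n)[:,:,::-1])
crop("side","pics/side4.png",210,140,130,100,6,"pics/d4.png")
E
```

```text
time: 4.9
tool_pos: [538.1, -105.5, 160.5]
tcp_rot: [-3.14, -0.003, 3.077]
contact_force: [-0.1, -0.4, 0.1]
grip_width: 0.4
time: 5.4
tool_pos: [517.8, -105.5, 160.6]
tcp_rot: [-3.139, -0.003, 3.077]
contact_force: [0.5, 0.2, -0.1]
grip_width: 0.3
```

View pics/d4.png

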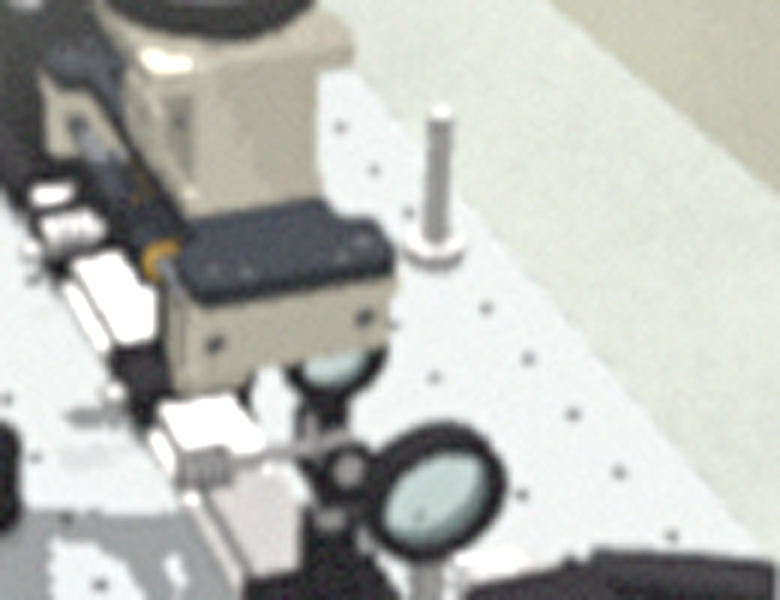

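The lever now lies level at crop (200,465) and the frame looks upright behind the gripper. Next I'll lift and look.

```bash
python3 -m inch '[0,0,1.4,0,0,0,-1, 0,0,2.8,0,0,0,-1, 0,0,4.2,0,0,0,-1, 0,0,5.6,0,0,0,-1, 0,0,7,0,0,0,-1]'
python3 -m inch '[0.1,3.7,0,0,0,0,-1, 0.2,7.4,0,0,0,0,-1, 0.3,11.1,0,0,0,0,-1, 0.4,14.8,0,0,0,0,-1, 0.5,18.8,0,0,0,0,-1]'
python3 - <<'E'
from h import *
for n in("scene","side"):
    cv2.imwrite(f"pics/{n}5.png",bot.capture(n)[:,:,::-1])
crop("scene","pics/scene5.png",150,100,170,125,4,"pics/s5.png")
crop("side","pics/side5.png",190,120,150,110,5,"pics/d5.png")
E
```

```text
time: 5.95
tool_pos: [517.2, -105.5, 231.1]
tcp_rot: [-3.14, -0.004, 3.077]
contact_force: [0.5, 0.3, -0.7]
grip_width: -0.1
time: 6.45
tool_pos: [522.1, 83.7, 231.2]
tcp_rot: [-3.139, -0.003, 3.076]
contact_force: [0.8, -0.9, 0.4]
grip_width: 0.4
```

View pics/s5.png

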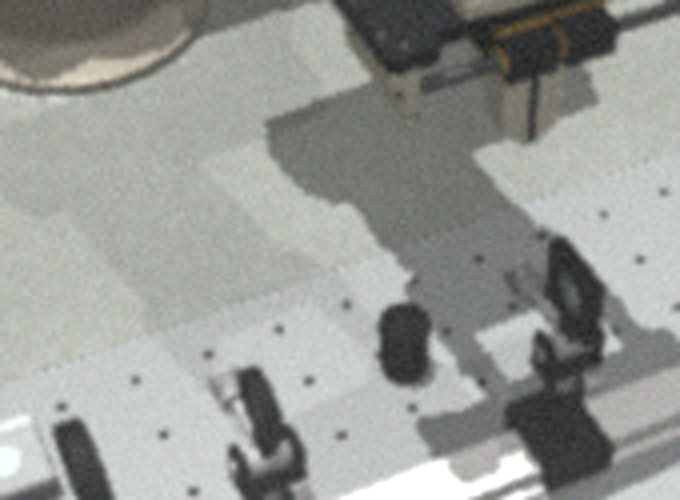

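View pics/d5.png

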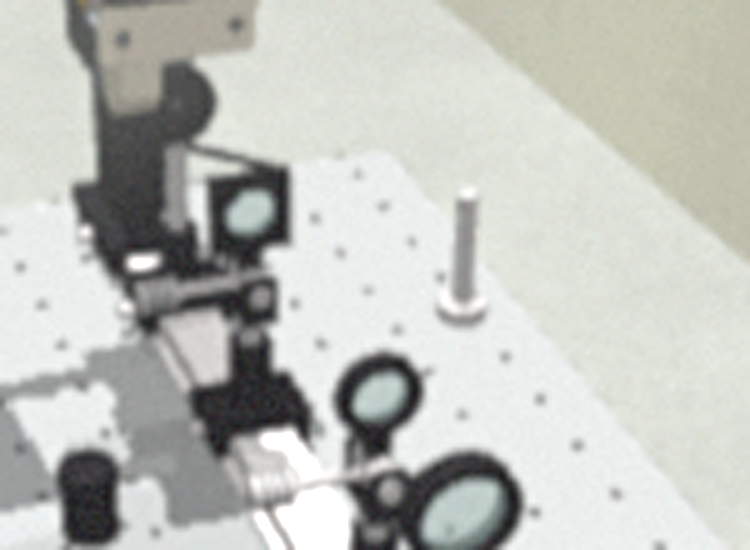

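The round filter stands upright at side crop (380,395) and the square one is still upright at (250,210). I'll descend on the robot side of the square frame and push its edge away.

```bash
python3 -m inch '[0,0,-1.5,0,0,0,-1, 0,0,-3,0,0,0,-1, 0,0,-4.5,0,0,0,-1, 0,0,-6,0,0,0,-1, 0,0,-6.8,0,0,0,-1]'
python3 -m inch '[0.4,0,0,0,0,0,-1, 0.8,0,0,0,0,0,-1, 1.2,0,0,0,0,0,-1, 1.6,0,0,0,0,0,-1, 2,0,0,0,0,0,-1]'
python3 -m inch '[0.4,0,0,0,0,0,-1, 0.8,0,0,0,0,0,-1, 1.2,0,0,0,0,0,-1, 1.6,0,0,0,0,0,-1, 2,0,0,0,0,0,-1]'
python3 - <<'E'
from h import *
for n in("scene","side"):
    cv2.imwrite(f"pics/{n}6.png",bot.capture(n)[:,:,::-1])
crop("scene","pics/scene6.png",210,90,170,125,4,"pics/s6.png")
crop("side","pics/side6.png",190,100,150,110,5,"pics/d6.png")
E
```

```text
time: 7.05
tool_pos: [521.3, 85.8, 162.0]
tcp_rot: [-3.141, -0.005, 3.081]
contact_force: [-0.3, -0.3, 0.3]
grip_width: 0.5
time: 7.55
tool_pos: [541.9, 85.8, 162.4]
tcp_rot: [-3.141, -0.005, 3.081]
contact_force: [-0.4, 0.2, 0.1]
grip_width: 0.6
time: 8.05
tool_pos: [562.2, 85.8, 162.4]
tcp_rot: [-3.141, -0.005, 3.081]
contact_force: [-0.6, 0.6, 1.3]
grip_width: 0.4
```

View pics/s6.png

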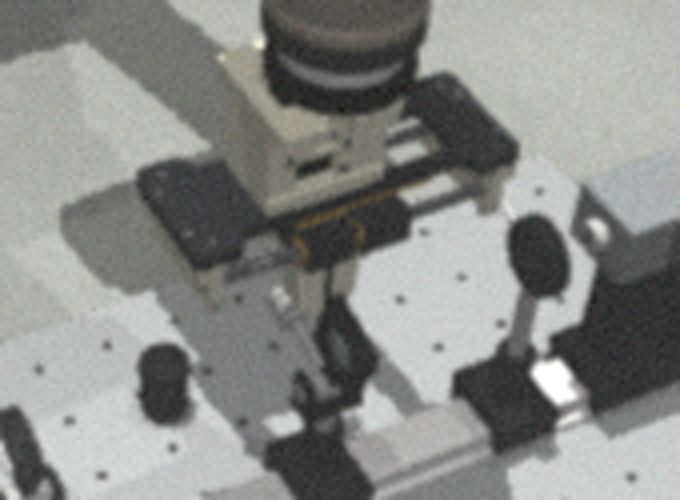

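View pics/d6.png

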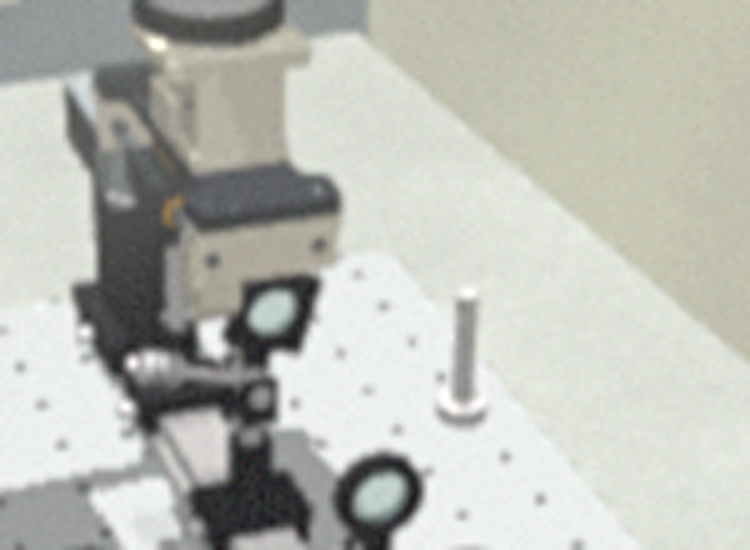

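The square frame is starting to tip at side crop (275,310). I'll continue.

```bash
python3 -m inch '[0.4,0,0,0,0,0,-1, 0.8,0,0,0,0,0,-1, 1.2,0,0,0,0,0,-1, 1.6,0,0,0,0,0,-1, 2,0,0,0,0,0,-1]'
python3 -m inch '[0.4,0,0,0,0,0,-1, 0.8,0,0,0,0,0,-1, 1.2,0,0,0,0,0,-1, 1.6,0,0,0,0,0,-1, 2,0,0,0,0,0,-1]'
python3 -m inch '[0.4,0,0,0,0,0,-1, 0.8,0,0,0,0,0,-1, 1.2,0,0,0,0,0,-1, 1.6,0,0,0,0,0,-1, 2,0,0,0,0,0,-1]'
python3 - <<'E'
from h import *
for n in("scene","side"):
    cv2.imwrite(f"pics/{n}7.png",bot.capture(n)[:,:,::-1])
crop("scene","pics/scene7.png",210,90,170,125,4,"pics/s7.png")
crop("side","pics/side7.png",190,100,150,110,5,"pics/d7.png")
E
```

```text
time: 8.65
tool_pos: [582.9, 85.8, 162.2]
tcp_rot: [-3.141, -0.004, 3.081]
contact_force: [0.2, 0.2, 0.9]
grip_width: 0.6
time: 9.15
tool_pos: [603.2, 85.8, 162.2]
tcp_rot: [-3.141, -0.004, 3.081]
contact_force: [0.2, 0.2, -0.2]
grip_width: 0.6
time: 9.65
tool_pos: [623.5, 85.8, 162.2]
tcp_rot: [-3.141, -0.004, 3.081]
contact_force: [-0.5, 0.4, -0.6]
grip_width: 0.9
```

View pics/s7.png

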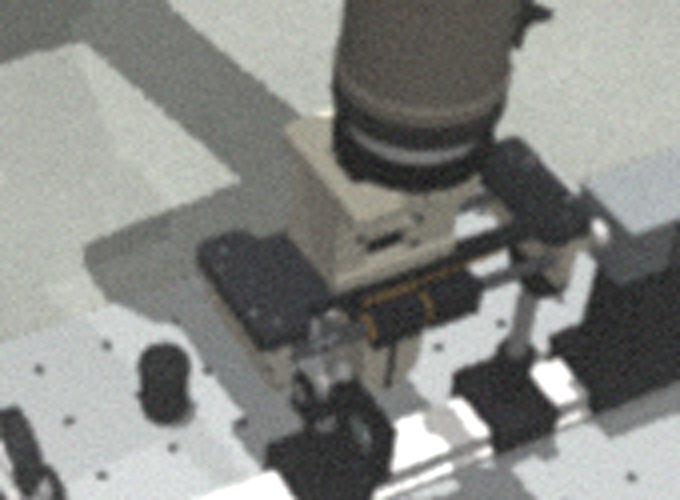

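View pics/d7.png

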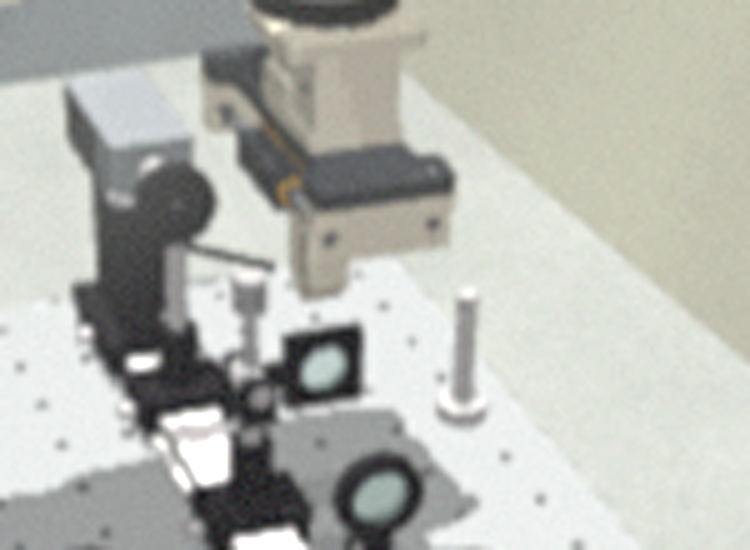

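The square filter lies folded down, its frame at side crop (325,365) and its lever upright at (250,300). The round one still stands at (380,495). I'll lift clear and do a final check.

```bash
python3 -m inch '[0,0,1.6,0,0,0,-1, 0,0,3.2,0,0,0,-1, 0,0,4.8,0,0,0,-1, 0,0,6.4,0,0,0,-1, 0,0,8,0,0,0,-1]'
python3 -m inch '[-3,0,2,0,0,0,-1, -6,0,4,0,0,0,-1, -9,0,6,0,0,0,-1, -12,0,8,0,0,0,-1, -15,0,9,0,0,0,-1]'
python3 -m inch '[0,0,0,0,0,0,-1, 0,0,0,0,0,0,-1, 0,0,0,0,0,0,-1, 0,0,0,0,0,0,-1, 0,0,0,0,0,0,-1]'
python3 - <<'E'
from h import *
for n in("scene","side"):
    cv2.imwrite(f"pics/{n}8.png",bot.capture(n)[:,:,::-1])
    cv2.imwrite(f"pics/f_{n}.png",cv2.convertScaleAbs(cv2.resize(cv2.imread(f"pics/{n}8.png"),None,fx=1.5,fy=1.5),alpha=1.4))
    a=cv2.imread(f"pics/{n}0.png",0);b=cv2.imread(f"pics/{n}8.png",0)
    print(n)
    for k,P in(("tube",(472,39,30)),("post",(757,164,40)),("case",None),("driver",None)):
        if n=="side": pts={"tube":(207,219),"post":(283,172),"case":(228,291),"driver":(323,237)}
        else: pts={"tube":(251,186),"post":(361,243),"case":(151,216),"driver":(240,290)}
        x,y=pts[k];r=16 if k!="driver" else 20
        t=a[y-r:y+r,x-r:x+r];m=cv2.matchTemplate(b[y-r-12:y+r+12,x-r-12:x+r+12],t,cv2.TM_CCOEFF_NORMED)
        _,v,_,l=cv2.minMaxLoc(m);print(k,round(v,3),l[0]-12,l[1]-12)
E
```

```text
time: 10.25
tool_pos: [623.5, 85.8, 242.8]
tcp_rot: [-3.141, -0.004, 3.081]
contact_force: [0.7, -0.5, -0.7]
grip_width: 0.7
time: 10.75
tool_pos: [472.6, 85.8, 334.6]
tcp_rot: [-3.141, -0.001, 3.081]
contact_force: [0.5, 0.3, 1.0]
grip_width: 0.3
time: 11.25
tool_pos: [473.0, 85.7, 333.7]
tcp_rot: [-3.141, -0.003, 3.081]
contact_force: [0.2, 0.0, -0.4]
grip_width: 0.3
scene
tube 0.813 0 0
post 0.988 0 0
case 0.994 0 0
driver 0.997 0 0
side
tube 0.87 0 0
post 0.996 0 0
case 0.999 0 0
driver 0.999 0 0
```

View pics/f_scene.png

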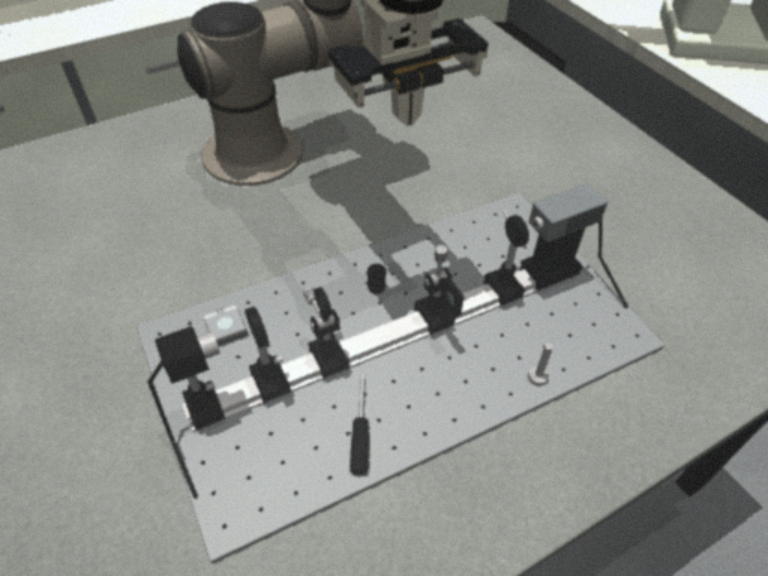

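View pics/f_side.png

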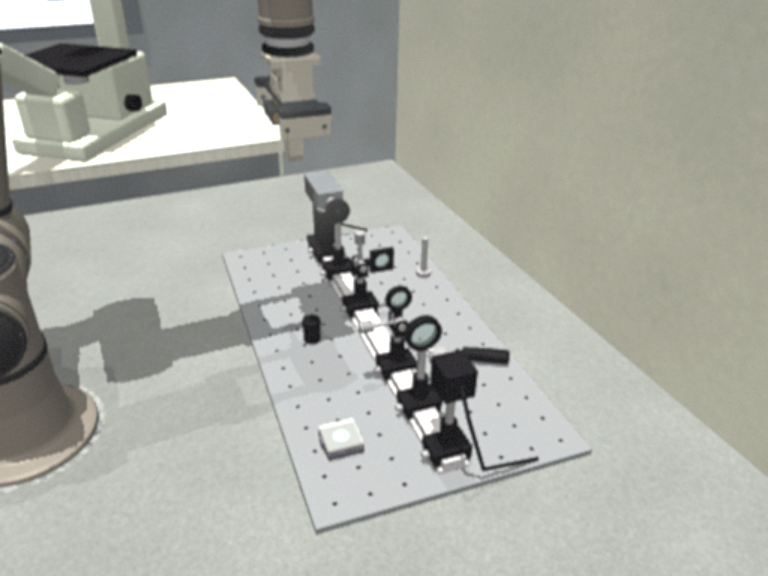

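The final pictures show the round filter upright at side (398,298) and the square one folded at (381,260) with its lever up. The loose things match their starting pictures with 0 px shift, and the arm is clear.

```bash
python3 -c "
from plant import bot
bot.close_job()"
```

```text
the job is handed in; nothing more can be done
```

The filters are swapped: the round one stands upright in the beam and the square one lies folded down. I handed the job in at about 11 s of the 54 s allowed.

- **Moves:** With shut fingers, I pushed the round filter's lever weight toward the robot until the arm dropped to its upright stop. I checked that in the pictures, then pushed the square frame's edge away from the robot until it folded. Then I lifted clear.
- **Last checks:** The final scene and side pictures show both filters as wanted, though I read the flip angles only by eye. All four loose things show 0 px shift from the start. The tube's match was weaker (0.81 and 0.87), probably because the arm's shadow falls near it. Force readings after each move never went above about 1.5 N, which is close to the sensor noise.
- **Disagreement:** One board corner was misread by about 20 px in my first fit. I left it in the fit as an outlier, and overlays on both pictures then matched the board and rail. The two cameras' positions for the filters differed by up to about 6 mm, which the finger's width covered.

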